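# Erect a folding parts bin at the stockroom bench

## Robot

A 6-joint arm with a two-finger parallel gripper is mounted at the origin on the work surface. World frame = base frame: x ahead of the robot, y to its left, z up, the work surface at z = 0. Lengths are in m, angles in rad, forces in N, time in s.
With the tool pointing down it reaches from about 0.3 to 0.75 m from the base axis. Payload 8.5 kg.
Tool frame: the origin (TCP) lies midway between the tips of the shut fingers; the grasp point (between the pads) lies 19 mm behind it; z points along the fingers, y is the line along which they close (so a half turn about z gives the same grasp; the last joint's range is limited). The gripper opens to 88 mm and grips with 3 to 60 N. Pads are 18 mm wide; open, the fingers measure 123 mm over their backs; the gripper's body (75 mm by 187 mm) begins 45 mm behind the grasp point.
Start: joints at [-1.447, 0.381, 1.297, -0, 1.464, -0.215], TCP at [0.183, -0.519, 0.239] pointing down, gripper open.
Joint ranges: [-3.11, 3.11], [-0.89, 2.33], [0.22, 2.48], [-1.42, 4.56], [0.17, 2.85], [-2.88, 2.88]. Speed limits (rad/s): [2.39, 2.39, 3.14, 3.14, 3.14, 3.14].

## Interface

Orientations are given as a 3x3 rotation matrix whose columns are the frame's x, y, z axes.
In Python, from cell import bot gives the robot as it stands.
- The arm moves only by the tool send_rows, never from a script. Its argument "plan" is a list of rows, each a list of 7 numbers: the shift along the tool's x, y, z in units of 30 mm (1.0 is 30 mm), then the turn, a rotation vector about the tool's x, y, z in rad, then the closure, from 0 (fully open) to 1 (shut). In form: [[tx, ty, tz, rx, ry, rz, hand], ...]. A call has 1 to 10 rows; each row is the pose to reach, as a shift and turn from the pose commanded when the call began, along the tool's axes at that moment; what a row does not reach only later rows make up. A row lasts 1/8 s, in which the tool goes at most 62.5 mm and 10.7 degrees, less where a joint would pass 70% of its speed; a pose out of reach is approached as far as the arm can. A call with a gripper value outside its range is refused whole. The fingers move at their own pace and stop on an object; "force" is the grip in N (left out, the last holds). Time passes only in rows, so rows that repeat a pose let the fingers close. It gives the time, the measured TCP pose, the force, the opening and the grip force at its end, in the units of the state.
- bot.observe(): the state, without advancing time (a new reading comes with each control period).
- bot.grab_frame(name): name is "scene" or "top" or "wrist"; returns the picture (384x512x3 uint8, red, green, blue); there is no depth.
- bot.calibration(name): a dict with "K" (3x3 intrinsics, pixels), "origin" and "orientation" of the camera in the world; the wrist camera has in their place "T_tool_cam" (4x4, takes a point from camera to tool coordinates, whose origin is the TCP and whose axes are the flange's). Camera axes: x right, y up, looking along -z (the intrinsics and any distortion apply to the point x, -y, -z); pixel columns grow to the right and rows downward; lengths in m; the calibration is good to about 2 mm. A picture is of the moment at which its call begins: read the wrist's pose just before it. calibration takes no time and is no camera call.
- bot.hand_in(): hands the job in; it is judged then, once.
The state is a dict: "time": time; "q": joint angles; "qvel": joint speeds; "tau": joint torques, N m; "tool_pos": TCP position; "orientation": TCP orientation; "wrist_force": force on the tool from outside, world axes, zero at the start; "moment": the same for the moment, N m; "opening": finger opening in m; "finger_force": force on a finger pad.
Only numpy, scipy, OpenCV 4.12 (cv2) and the standard library are available. Lean on these libraries where they do the work, as an engineer would, in place of code of your own. Each camera call takes 0.05 s, during which the arm holds its last target. There are 200 camera calls.

## Task

Fold up the four walls of the blue folding parts bin until each one stands fully upright, so that it is an open box around the pack lying on its floor. Leave that pack on the floor of the bin, leave everything else on the bench where it is, and let go of the bin at the end.

Things in the scene. Friction and masses are not known exactly. Their poses are not given: they have to be found in the camera images.
- bin: blue folding parts bin, clipped to a low plate fixed to the bench: as a whole it cannot move. Origin on the bench under the centre of its floor, z up. Floor: dark blue, 100 mm along x, 140 mm along y, top 20 mm above the bench. Four stiff walls with cream edge strips, 65 mm high, 5 mm thick, hinged at the floor's edges (x = +-50, y = +-70 mm) at floor-top height; they start sloping up and outwards
- wall_far (a joint): angle (rad) of the wall on the bin's +x side (140 mm wide along its hinge): 0 = lying out level, 1.57 = upright, stop at 1.62 (leaning 3 degrees inwards). A stiff hinge: about 0.05 to 0.08 N m raises it and it stays where it is left; 1 to 4 N at its free edge swings it
- wall_far_edge (a point): middle of the free edge of the wall on the bin's +x side, on its inner face, 65 mm from its hinge; the outer face lies 5 mm further out
- wall_near (a joint): angle (rad) of the wall on the bin's -x side (140 mm wide along its hinge): 0 = lying out level, 1.57 = upright, stop at 1.62 (leaning 3 degrees inwards). A stiff hinge: about 0.05 to 0.08 N m raises it and it stays where it is left; 1 to 4 N at its free edge swings it
- wall_near_edge (a point): middle of the free edge of the wall on the bin's -x side, on its inner face, 65 mm from its hinge; the outer face lies 5 mm further out
- wall_left (a joint): angle (rad) of the wall on the bin's +y side (94 mm wide along its hinge): 0 = lying out level, 1.57 = upright, stop at 1.62 (leaning 3 degrees inwards). A stiff hinge: about 0.05 to 0.08 N m raises it and it stays where it is left; 1 to 4 N at its free edge swings it
- wall_left_edge (a point): middle of the free edge of the wall on the bin's +y side, on its inner face, 65 mm from its hinge; the outer face lies 5 mm further out
- wall_right (a joint): angle (rad) of the wall on the bin's -y side (94 mm wide along its hinge): 0 = lying out level, 1.57 = upright, stop at 1.62 (leaning 3 degrees inwards). A stiff hinge: about 0.05 to 0.08 N m raises it and it stays where it is left; 1 to 4 N at its free edge swings it
- wall_right_edge (a point): middle of the free edge of the wall on the bin's -y side, on its inner face, 65 mm from its hinge; the outer face lies 5 mm further out
- stock_pack: closed cardboard pack 55 x 75 x 28 mm lying on the bin's floor; it stays there. Origin: centre of its underside
- tape_roll: roll of brown tape lying flat, 92 mm across, 45 mm high, near one corner of the bin; bystander. Origin: centre of its underside
- red_carton: red carton 70 x 60 x 40 mm near another corner of the bin; bystander. Origin: centre of its underside
- orange_carton: orange carton 110 x 80 x 60 mm; bystander. Origin: centre of its underside
- purple_carton: purple carton 120 x 75 x 50 mm; bystander. Origin: centre of its underside
- spray_can: green can, 62 mm across, 190 mm tall, upright; bystander. Origin: centre of its underside
- grease_jar: yellow jar with a black lid, 76 mm across, 85 mm tall; bystander. Origin: centre of its underside
- wrench: steel wrench 190 mm long lying on the bench; bystander. Origin: middle of its underside
There are look-alikes about, which are no part of the job. Leave any green or turquoise look-alike of the stock_pack alone.

How it is judged:
At the end, for the whole second after the job is handed in: All four walls stand upright (joint above 1.44 rad, that is within about 7 degrees of upright; the stops keep them from leaning in more than 3 degrees) and stay so, and the pack still lies on the bin's floor (its underside less than 30 mm above the bench) (value of joint each of wall_far, wall_near, wall_left, wall_right above 1.44 rad and z of stock_pack in the frame of bin below 0.03 m); the robot touches nothing.
It fails at once if a bystander on the bench is moved more than 30 mm (distance of any of tape_roll, red_carton, orange_carton, purple_carton, spray_can, grease_jar, wrench from where it was at the start of the episode above 0.03 m).
It fails at once if the pack is shifted more than 40 mm or lifted off the bin's floor by more than 20 mm (distance of stock_pack from where it was at the start of the episode above 0.04 m or z of stock_pack in the frame of bin above 0.04 m).
It also fails if it takes over 64 s, if anything falls off the work surface, if the arm or the gripper's body presses on something with over 40 N, if the wrist force passes 120 N, or if a joint passes its speed limit or range.

## Working session

There is one attempt and no reset: what is moved stays moved. The work goes in short steps, Python scripts to look and compute and a tool call to move; the robot and the scene stay as the last step left them, time stands still between calls to the robot, and variables do not carry over. Pictures are saved under pics/ and viewed, at most 10 in all, crops included, and the job is handed in when it is done.

Besides the shell and the picture viewer there is one more tool, called after "Emit:" in YAML: its name, and indented under it one key for each argument. send_rows: Moves the arm, as the interface text tells. Its arguments: {"type":"object","properties":{"plan":{"type":"array","items":{"type":"array","items":{"type":"number"}}},"force":{"type":"number"}},"required":["plan"]}

```bash
mkdir -p pics; ls
python3 - <<'E'
from cell import bot
import cv2,numpy as np
for n in("scene","top"):
    cv2.imwrite(f"pics/{n}0.png",bot.grab_frame(n)[:,:,::-1]); print(n,bot.calibration(n))
print(bot.calibration("wrist"));s=bot.observe();print(s)
E
```

```text
pics
scene {'K': array([[420.4339913 ,   0.        , 258.36260047],
       [  0.        , 420.4339913 , 194.74746309],
       [  0.        ,   0.        ,   1.        ]]), 'origin': array([ 1.29896448, -0.02989074,  1.27547915]), 'orientation': array([[ 0.02084562, -0.85084205,  0.52500788],
       [ 0.99978033,  0.01888542, -0.0090904 ],
       [-0.0021805 ,  0.52508204,  0.85104882]])}
top {'K': array([[437.06091791,   0.        , 244.32000959],
       [  0.        , 437.06091791, 187.02602239],
       [  0.        ,   0.        ,   1.        ]]), 'origin': array([ 0.24914579, -0.02304065,  1.55247764]), 'orientation': array([[-0.03602474,  0.97897473, -0.20077524],
       [-0.99934862, -0.0357195 ,  0.00514399],
       [-0.00213575,  0.20082977,  0.97962383]])}
{'K': array([[322.8955117 ,   0.        , 256.86045106],
       [  0.        , 322.8955117 , 192.04990386],
       [  0.        ,   0.        ,   1.        ]]), 'T_tool_cam': array([[ 3.00237939e-04,  9.59089210e-01,  2.83103863e-01,
         7.38245610e-02],
       [ 9.99998138e-01,  2.51749058e-04, -1.91338677e-03,
      
[... 298 characters left out ...]
359568e+00, -2.15317242e-01]), 'qvel': array([-0.00142633, -0.00117831, -0.0010427 ,  0.00028435, -0.00193377,
       -0.00085836]), 'tau': array([ 2.38773922e-03, -4.38649249e+01, -2.24914169e+01,  7.14108814e-02,
        3.42308474e-02, -6.62947764e-05]), 'tool_pos': array([ 0.18278008, -0.51848515,  0.23821742]), 'orientation': array([[ 9.43137714e-01,  3.32402208e-01, -1.54760916e-04],
       [ 3.32402133e-01, -9.43136919e-01,  1.25474478e-03],
       [ 2.71119202e-04, -1.23483998e-03, -9.99999201e-01]]), 'wrist_force': array([ 0.47539808, -0.66279439, -0.23932191]), 'moment': array([ 3.73267844e-03, -5.27674104e-05,  2.00664080e-02]), 'finger_force': 0.0, 'opening': 0.08837515341176017}
```

View pics/scene0.png

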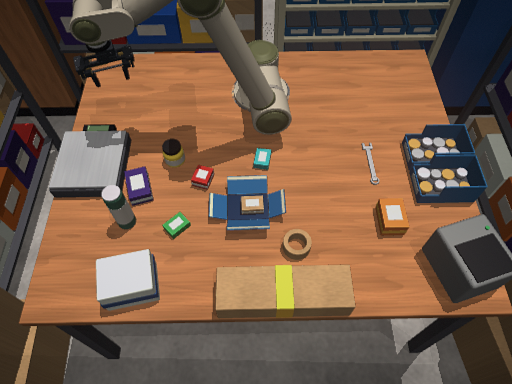

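View pics/top0.png

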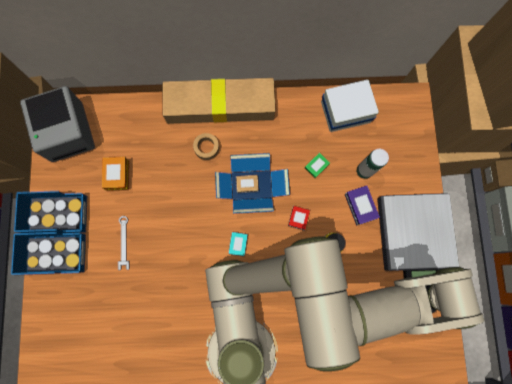

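Run:
```python
import cv2,numpy as np
a=cv2.imread("pics/top0.png")[125:260,180:350];b=cv2.imread("pics/scene0.png")[145:265,150:320]
f=lambda i:cv2.resize(i,None,fx=4.7,fy=4.7,interpolation=cv2.INTER_CUBIC)
cv2.imwrite("pics/ta.png",f(a)[:600,:799]);cv2.imwrite("pics/sb.png",f(b)[:600,:799])
```

```text
(no output)
```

View pics/ta.png

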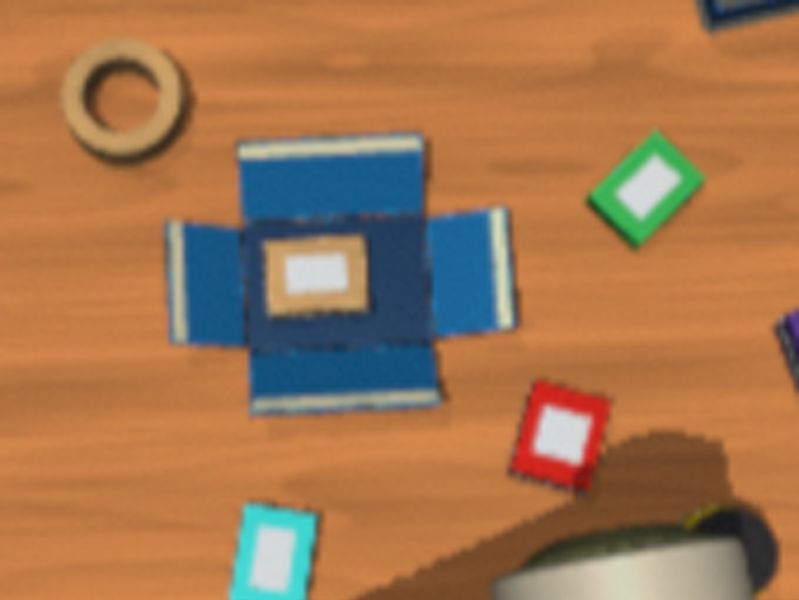

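View pics/sb.png

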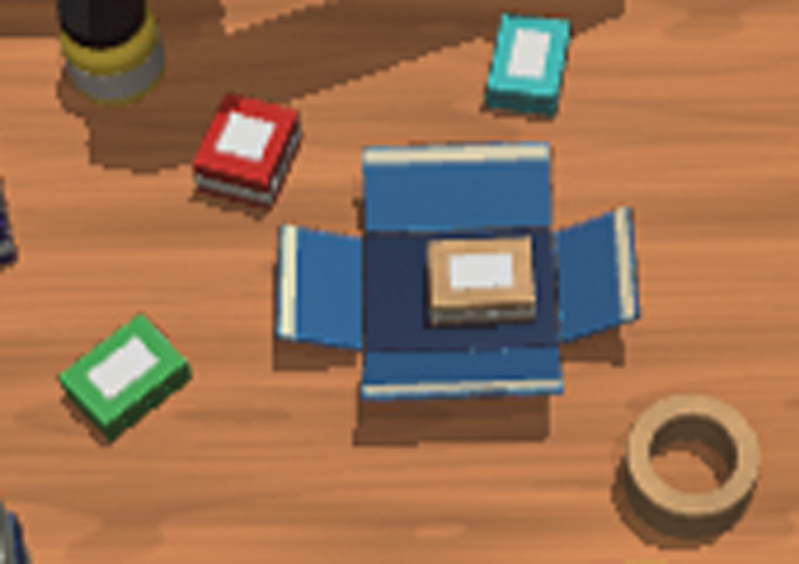

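```bash
cat > h.py <<'E'
import numpy as np
from cell import bot
def ray(n,p):
    c=bot.calibration(n);d=np.linalg.inv(c["K"])@[p[0],p[1],1];d=d*[1,-1,-1]
    return np.array(c["origin"]),c["orientation"]@d
def plane(n,p,z):
    o,d=ray(n,p);return o+d*(z-o[2])/d[2]
def tri(pt,ps):
    A=[];b=[]
    for n,p in(("top",pt),("scene",ps)):
        o,d=ray(n,p);d/=np.linalg.norm(d);P=np.eye(3)-np.outer(d,d);A.append(P);b.append(P@o)
    return np.linalg.lstsq(np.vstack(A),np.hstack(b),rcond=None)[0]
T=lambda u,v:(u/4.7+180-.4,v/4.7+125-.4)
S=lambda u,v:(u/4.7+150-.4,v/4.7+145-.4)
E
python3 - <<'E'
from h import *
np.set_printoptions(precision=4,suppress=True)
ft=np.array([plane("top",T(*p),.02) for p in((243,220),(427,213),(435,345),(248,348))])
fs=np.array([plane("scene",S(*p),.02) for p in((556,352),(364,350),(363,230),(553,232))])
print(ft,fs,ft.mean(0),fs.mean(0))
for f in(ft,fs):
    d=f[0]-f[1]+f[3]-f[2];print("yaw",np.arctan2(-d[0],d[1]))
C=(ft.mean(0)+fs.mean(0))/2
E_={"far":(((238,147),(422,137)),((560,388),(362,392))),"near":(((251,410),(440,402)),((550,145),(362,148))),
"left":(((168,222),(173,342)),((636,318),(628,210))),"right":(((507,208),(515,327)),((280,337),(282,226)))}
for k,(a,b) in E_.items():
    P=[tri(T(*a[i]),S(*b[i])) for i in(0,1)];m=sum(P)/2;print(k,*P,m,m-C)
for n,p in(("tape",T(125,100)),("red",T(562,435)),("green",T(647,185)),("cyan",T(275,555))): print(n,plane(("top"),p,.04))
E
```

```text
[[ 0.6224  0.0138  0.02  ]
 [ 0.6228 -0.1276  0.02  ]
 [ 0.5197 -0.1287  0.02  ]
 [ 0.5226  0.013   0.02  ]] [[ 0.6236  0.0137  0.02  ]
 [ 0.6189 -0.1246  0.02  ]
 [ 0.517  -0.1272  0.02  ]
 [ 0.5219  0.0148  0.02  ]] [ 0.5719 -0.0574  0.02  ] [ 0.5704 -0.0558  0.02  ]
yaw -0.008797533064242885
yaw -0.03421317567372463
far [0.6707 0.0147 0.0549] [ 0.6725 -0.1233  0.0582] [ 0.6716 -0.0543  0.0565] [0.1005 0.0023 0.0365]
near [0.4695 0.0125 0.0585] [ 0.4701 -0.1268  0.06  ] [ 0.4698 -0.0572  0.0592] [-0.1013 -0.0006  0.0392]
left [0.615  0.0698 0.0525] [0.5236 0.0685 0.0514] [0.5693 0.0691 0.0519] [-0.0018  0.1257  0.0319]
right [ 0.619  -0.1848  0.042 ] [ 0.527  -0.1862  0.0438] [ 0.573  -0.1855  0.0429] [ 0.0018 -0.1289  0.0229]
tape [0.7154 0.1008 0.04  ]
red [ 0.4451 -0.218   0.04  ]
green [ 0.6336 -0.2942  0.04  ]
cyan [ 0.3644 -0.0026  0.04  ]
```

Emit:
send_rows:
  plan:
    - [15.4, -4.6, 0, 0, 0, 0.339, 1]
    - [15.4, -4.6, 0, 0, 0, 0.339, 1]
    - [15.4, -4.6, 0, 0, 0, 0.339, 1]
    - [15.4, -4.6, 0, 0, 0, 0.339, 1]
    - [15.4, -4.6, 0, 0, 0, 0.339, 1]
    - [15.4, -4.6, 0, 0, 0, 0.339, 1]
    - [15.4, -4.6, 0, 0, 0, 0.339, 1]
    - [15.4, -4.6, 0, 0, 0, 0.339, 1]
    - [15.4, -4.6, 0, 0, 0, 0.339, 1]
    - [15.4, -4.6, 0, 0, 0, 0.339, 1]

```text
time: 1.35
tool_pos: [0.5722, -0.2352, 0.2383]
orientation: [[1.0, -0.0, -0.001], [-0.0, -1.0, 0.0], [-0.001, -0.0, -1.0]]
wrist_force: [0.1, -0.1, -0.0]
opening: 0.0005
finger_force: 0.0
```

Emit:
send_rows:
  plan:
    - [0, 0, 7.15, 0, 0, 0, 1]
    - [0, 0, 7.15, 0, 0, 0, 1]
    - [0, 0, 7.15, 0, 0, 0, 1]
    - [0, 0, 7.15, 0, 0, 0, 1]
    - [0, 0, 7.15, 0, 0, 0, 1]
    - [0, -0.7, 7.15, 0, 0, 0, 1]
    - [0, -1.0, 7.1, 0, 0, 0, 1]

```text
time: 2.22
tool_pos: [0.573, -0.2037, 0.0274]
orientation: [[1.0, 0.001, 0.002], [0.001, -1.0, -0.001], [0.002, 0.001, -1.0]]
wrist_force: [-0.0, 0.1, 0.1]
opening: 0.0007
finger_force: 0.0
```

Run:
```python
from h import *
import cv2
s=bot.observe();print(s["tool_pos"],s["wrist_force"])
a=bot.grab_frame("scene")[130:280,150:320,::-1];b=bot.grab_frame("wrist")[:,:,::-1]
cv2.imwrite("pics/c1.png",np.hstack([cv2.resize(a,(435,384)),b[:,130:490]]))
```

```text
[ 0.5729652  -0.2037385   0.02744468] [-0.04536471  0.12330982  0.08343151]
```

View pics/c1.png

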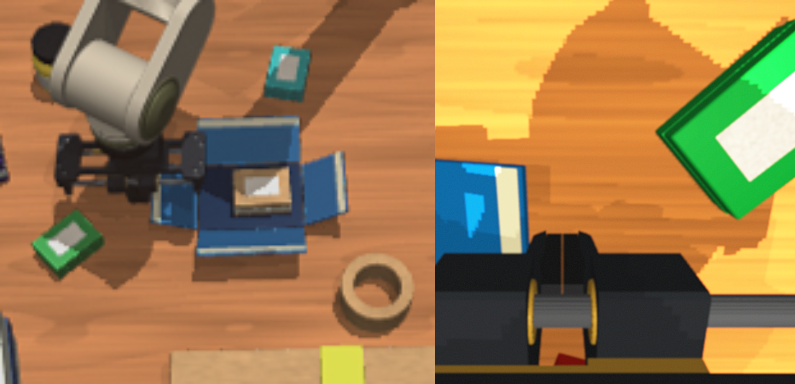

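Emit:
send_rows:
  plan:
    - [0, -0.15, -0.2, 0, 0, 0, 1]
    - [0, -0.33, -0.42, 0, 0, 0, 1]
    - [0, -0.53, -0.7, 0, 0, 0, 1]
    - [0, -0.73, -0.92, 0, 0, 0, 1]
    - [0, -1.0, -1.1, 0, 0, 0, 1]
    - [0, -1.27, -1.29, 0, 0, 0, 1]
    - [0, -1.5, -1.37, 0, 0, 0, 1]
    - [0, -1.68, -1.42, 0, 0, 0, 1]
    - [0, -1.85, -1.46, 0, 0, 0, 1]
    - [0, -1.85, -1.46, 0, 0, 0, 1]

```text
time: 3.58
tool_pos: [0.5725, -0.1489, 0.0693]
orientation: [[1.0, 0.0, -0.001], [0.0, -1.0, 0.001], [-0.001, -0.001, -1.0]]
wrist_force: [-0.2, 0.8, -0.3]
opening: 0.0007
finger_force: 0.0
```

Run:
```python
from h import *
import cv2
a=bot.grab_frame("scene")[130:280,150:320,::-1];b=bot.grab_frame("wrist")[:,:,::-1]
cv2.imwrite("pics/c2.png",np.hstack([cv2.resize(a,(435,384)),b[:,130:490]]))
```

```text
(no output)
```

View pics/c2.png

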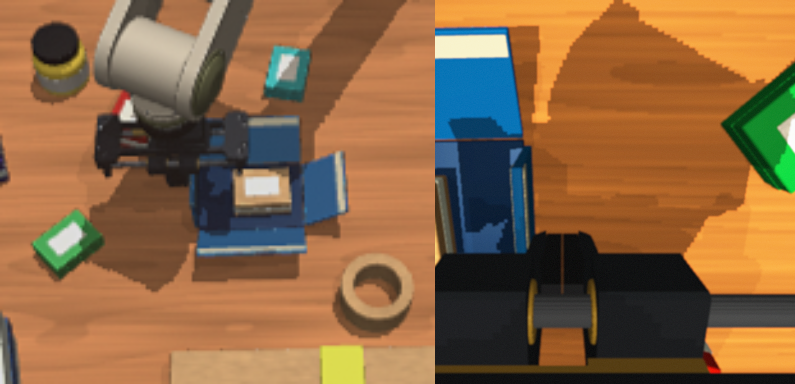

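Emit:
send_rows:
  plan:
    - [0, -0.1, 0, 0, 0, 0, 1]
    - [0, -0.2, 0, 0, 0, 0, 1]
    - [0, -0.2, 0, 0, 0, 0, 1]

```text
time: 4.05
tool_pos: [0.5726, -0.1433, 0.0695]
orientation: [[1.0, -0.0, -0.0], [-0.0, -1.0, 0.0], [-0.0, -0.0, -1.0]]
wrist_force: [0.7, -0.9, 0.1]
opening: 0.0005
finger_force: 0.1
```

Emit:
send_rows:
  plan:
    - [0, -0.1, 0, 0, 0, 0, 1]
    - [0, -0.1, 0, 0, 0, 0, 1]

```text
time: 4.3
tool_pos: [0.5727, -0.1427, 0.0697]
orientation: [[1.0, -0.0, 0.0], [-0.0, -1.0, -0.004], [0.0, 0.004, -1.0]]
wrist_force: [-2.0, -11.4, -1.5]
opening: 0.0005
finger_force: 5.9
```

Emit:
send_rows:
  plan:
    - [0, 1.0, 0, 0, 0, 0, 1]
    - [0, 1.0, -1.5, 0, 0, 0, 1]
    - [0, 1.0, -3.0, 0, 0, 0, 1]
    - [-1.5, 0, -3, 0, 0, 0, 1]
    - [-3, -1.5, -3, 0, 0, 0, 1]
    - [-4.55, -2.8, -3, 0, 0, 0, 1]
    - [-4.55, -2.8, -2, 0, 0, 0, 1]
    - [-4.55, -2.8, -0.5, 0, 0, 0, 1]
    - [-4.55, -2.8, 1.0, 0, 0, 0, 1]
    - [-4.55, -2.8, 1.0, 0, 0, 0, 1]

```text
time: 5.55
tool_pos: [0.4349, -0.0559, 0.0379]
orientation: [[1.0, -0.0, -0.005], [-0.0, -1.0, 0.002], [-0.005, -0.002, -1.0]]
wrist_force: [0.4, -0.0, 0.5]
opening: 0.0006
finger_force: 0.0
```

Emit:
send_rows:
  plan:
    - [0.4, 0, 0, 0, 0, 0, 1]
    - [0.68, 0, 0, 0, 0, 0, 1]
    - [0.87, 0, -0.22, 0, 0, 0, 1]
    - [1.05, 0, -0.43, 0, 0, 0, 1]
    - [1.3, 0, -0.6, 0, 0, 0, 1]
    - [1.58, 0, -0.8, 0, 0, 0, 1]
    - [1.8, 0, -0.88, 0, 0, 0, 1]
    - [2.0, 0, -0.93, 0, 0, 0, 1]
    - [2.2, 0, -1.0, 0, 0, 0, 1]
    - [2.3, 0, -1.0, 0, 0, 0, 1]

```text
time: 6.8
tool_pos: [0.5056, -0.0565, 0.0696]
orientation: [[1.0, -0.0, 0.0], [-0.0, -1.0, -0.0], [0.0, 0.0, -1.0]]
wrist_force: [-1.2, 0.0, 0.5]
opening: 0.0005
finger_force: 0.5
```

Emit:
send_rows:
  plan:
    - [0.1, 0, 0, 0, 0, 0, 1]
    - [0.1, 0, 0, 0, 0, 0, 1]

```text
time: 7.05
tool_pos: [0.5069, -0.0564, 0.0694]
orientation: [[1.0, 0.0, -0.004], [0.0, -1.0, 0.0], [-0.004, -0.0, -1.0]]
wrist_force: [-7.8, -0.5, 4.2]
opening: 0.0005
finger_force: 3.8
```

Emit:
send_rows:
  plan:
    - [-1, 0, 0, 0, 0, 0, 1]
    - [-1, 0, -1.5, 0, 0, 0, 1]
    - [-1, 0, -3, 0, 0, 0, 1]
    - [0, -2, -3, 0, 0, 0, 1]
    - [1, -3.7, -3, 0, 0, 0, 1]
    - [2.1, -5.3, -3, 0, 0, 0, 1]
    - [2.1, -5.3, -2.2, 0, 0, 0, 1]
    - [2.1, -5.3, -0.5, 0, 0, 0, 1]
    - [2.1, -5.3, 1.25, 0, 0, 0, 1]
    - [2.1, -5.3, 1.25, 0, 0, 0, 1]

```text
time: 8.3
tool_pos: [0.5694, 0.1025, 0.0292]
orientation: [[1.0, -0.0, -0.007], [-0.0, -1.0, 0.0], [-0.007, -0.0, -1.0]]
wrist_force: [-0.1, -0.5, 0.7]
opening: 0.0007
finger_force: 0.0
```

Emit:
send_rows:
  plan:
    - [0, 0.3, 0, 0, 0, 0, 1]
    - [0, 0.5, 0, 0, 0, 0, 1]
    - [0, 0.78, -0.45, 0, 0, 0, 1]
    - [0, 1.0, -0.7, 0, 0, 0, 1]
    - [0, 1.27, -0.9, 0, 0, 0, 1]
    - [0, 1.54, -1.07, 0, 0, 0, 1]
    - [0, 1.75, -1.15, 0, 0, 0, 1]
    - [0, 1.95, -1.2, 0, 0, 0, 1]
    - [0, 2.15, -1.27, 0, 0, 0, 1]
    - [0, 2.3, -1.27, 0, 0, 0, 1]

```text
time: 9.55
tool_pos: [0.5711, 0.0331, 0.07]
orientation: [[1.0, -0.0, -0.001], [-0.0, -1.0, -0.0], [-0.001, 0.0, -1.0]]
wrist_force: [0.4, 0.2, 1.0]
opening: 0.0005
finger_force: 0.5
```

Emit:
send_rows:
  plan:
    - [0, 0.1, 0, 0, 0, 0, 1]
    - [0, 0.1, 0, 0, 0, 0, 1]

```text
time: 9.8
tool_pos: [0.5712, 0.0303, 0.0701]
orientation: [[1.0, -0.0, -0.0], [-0.0, -1.0, -0.0], [-0.0, 0.0, -1.0]]
wrist_force: [-0.2, 0.4, -0.3]
opening: 0.0003
finger_force: 0.0
```

Emit:
send_rows:
  plan:
    - [0, 0.1, 0, 0, 0, 0, 1]
    - [0, 0.1, 0, 0, 0, 0, 1]

```text
time: 10.05
tool_pos: [0.5711, 0.0297, 0.0701]
orientation: [[1.0, 0.0, 0.0], [0.0, -1.0, 0.004], [0.0, -0.004, -1.0]]
wrist_force: [0.8, 12.0, 0.6]
opening: 0.0004
finger_force: 6.3
```

Emit:
send_rows:
  plan:
    - [0, -1, 0, 0, 0, 0, 1]
    - [0, -1, -1.5, 0, 0, 0, 1]
    - [0, -1, -3, 0, 0, 0, 1]
    - [1.5, 0.3, -3, 0, 0, 0, 1]
    - [3, 1.6, -3, 0, 0, 0, 1]
    - [4.6, 2.8, -3, 0, 0, 0, 1]
    - [4.6, 2.8, -2.2, 0, 0, 0, 1]
    - [4.6, 2.8, -0.5, 0, 0, 0, 1]
    - [4.6, 2.8, 1.05, 0, 0, 0, 1]
    - [4.6, 2.8, 1.05, 0, 0, 0, 1]

```text
time: 11.3
tool_pos: [0.7073, -0.0562, 0.0349]
orientation: [[1.0, -0.0, -0.008], [-0.0, -1.0, 0.002], [-0.008, -0.002, -1.0]]
wrist_force: [0.3, 0.2, 0.7]
opening: 0.0005
finger_force: 0.0
```

Emit:
send_rows:
  plan:
    - [-0.4, 0, 0, 0, 0, 0, 1]
    - [-0.7, 0, 0, 0, 0, 0, 1]
    - [-0.9, 0, -0.25, 0, 0, 0, 1]
    - [-1.12, 0, -0.5, 0, 0, 0, 1]
    - [-1.4, 0, -0.7, 0, 0, 0, 1]
    - [-1.66, 0, -0.87, 0, 0, 0, 1]
    - [-1.87, 0, -0.95, 0, 0, 0, 1]
    - [-2.07, 0, -1.0, 0, 0, 0, 1]
    - [-2.25, 0, -1.07, 0, 0, 0, 1]
    - [-2.4, 0, -1.07, 0, 0, 0, 1]

```text
time: 12.55
tool_pos: [0.6368, -0.0565, 0.0707]
orientation: [[1.0, -0.0, -0.0], [-0.0, -1.0, 0.0], [-0.0, -0.0, -1.0]]
wrist_force: [1.4, -0.4, 0.9]
opening: 0.0005
finger_force: 0.5
```

Emit:
send_rows:
  plan:
    - [-0.1, 0, 0, 0, 0, 0, 1]
    - [-0.1, 0, 0, 0, 0, 0, 1]

```text
time: 12.8
tool_pos: [0.6339, -0.0565, 0.0706]
orientation: [[1.0, -0.0, -0.001], [-0.0, -1.0, 0.0], [-0.001, -0.0, -1.0]]
wrist_force: [0.1, -0.3, -0.8]
opening: 0.0009
finger_force: 0.0
```

Emit:
send_rows:
  plan:
    - [-0.1, 0, 0, 0, 0, 0, 1]
    - [-0.1, 0, 0, 0, 0, 0, 1]

```text
time: 13.05
tool_pos: [0.6323, -0.0566, 0.0708]
orientation: [[1.0, -0.0, 0.003], [-0.0, -1.0, -0.0], [0.003, 0.0, -1.0]]
wrist_force: [7.0, 0.9, -1.4]
opening: 0.0003
finger_force: 3.1
```

Stop reached on all four. Retract and inspect.

Emit:
send_rows:
  plan:
    - [1, 0, 0, 0, 0, 0, 1]
    - [1, 0, -2, 0, 0, 0, 1]
    - [1, 0, -4, 0, 0, 0, 1]
    - [-0.5, 2, -4.5, 0, 0, 0, 1]
    - [-2, 4, -4.5, 0, 0, 0, 1]
    - [-3.5, 6, -4.5, 0, 0, 0, 1]
    - [-5, 8, -4.5, 0, 0, 0, 1]
    - [-7, 9.5, -4.5, 0, 0, 0, 1]
    - [-8, 10, -4.5, 0, 0, 0, 1]
    - [-8, 10, -4.5, 0, 0, 0, 1]

```text
time: 14.3
tool_pos: [0.3888, -0.3578, 0.2056]
orientation: [[1.0, -0.003, -0.001], [-0.003, -1.0, 0.0], [-0.001, -0.0, -1.0]]
wrist_force: [0.4, 0.1, 0.1]
opening: 0.0005
finger_force: 0.0
```

Run:
```python
from h import *
import cv2
a=bot.grab_frame("scene")[130:280,150:320,::-1];b=bot.grab_frame("top")[125:260,180:350,::-1]
cv2.imwrite("pics/c3.png",np.hstack([cv2.resize(a,(400,353)),cv2.resize(b,(400,353))]))
```

```text
(no output)
```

View pics/c3.png

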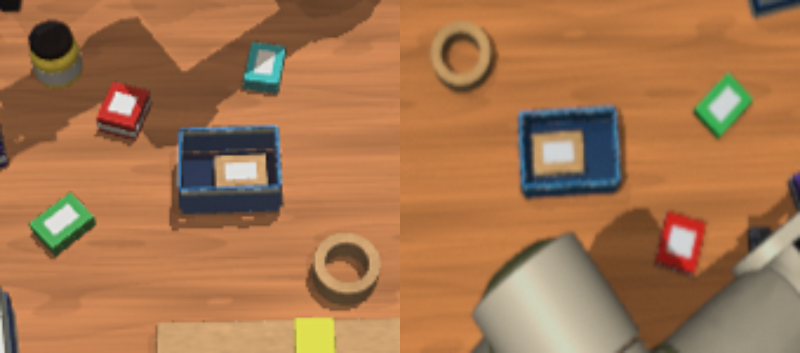

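The box is closed: all four walls upright in both views (scene ≈ (180–280, 128–212)), the pack is on the floor, and the bystanders have not moved.

```bash
python3 -c "
from cell import bot
print(bot.hand_in())"
```

```text
the job is handed in; nothing more can be done
None
```

All four bin walls were pushed up to their stops and look upright in the last two camera views, with the pack still on the bin floor, no bystander visibly moved and the arm clear of the bin; I handed the job in at about 14 s, and it returned no verdict.

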